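# Set up the sauce warmer and hold its control knob in

### The job

Get the sauce warmer going: set the spare steel cup squarely into the matching cup that stands on the warmer so the two are nested, and let go of it. Then fit the loose black knob onto the bare D-shaped brass stem, turned so that its flat matches, push it fully home, and finish while still holding the knob pressed in against its spring so that the valve stays open. Do not knock over the shaker or the sauce bottle.

Things in the scene. Friction and masses are not known exactly. Their poses are not given: they have to be found in the camera images.
- cup_loose: Spare steel cup, upright on the table, open at the top, 72 high, 150 g, round: diameter 38 at the foot, widening to 56 at height 50, then a straight collar of diameter 64 from 52 to the rim; wall 2.5. Inner floor 22 above the underside. Origin: centre of the underside, z up. Nested, it rests on the other cup's inner floor, 22 above that cup's underside, its collar just above the other's rim.
- cup_base: The matching steel cup, same shape and size as the spare one, loose, upright on a round plate of the warmer with its foot in a low locating ring (inside diameter 43, 6 high). Origin: centre of the underside, 63 above the table; its rim is 135 above the table.
- warmer: The sauce warmer, a fixed stainless box 280 (x) by 270 (y), 61 high; origin centre of its underside, x from the control ledge to the plates. The cup's plate is at x 75, y 65; a second plate at x 75, y -65 holds a fixed pot, 72 across, 50 high, handles along x. The bare stem is at x -90, y 65; at x -90, y -65 stands a knob already fitted, its top 106 above the table.
- plate (a point): Centre of the top of the warmer's plate on which the cup stands, 63 above the table; axes as the warmer's.
- stem_tip (a point): Centre of the top of the bare brass D-stem, which points straight up from the control ledge. Stem diameter 12 with one flat 2.5 from its axis, top 2 mm tapered; top 87 above the table, 26 above the ledge; the pale metal collar at its foot (28 across, 5 high) has a flat on the same side. x is horizontal, out of the flat; z up. It resists turning with 0.35 N m of friction.
- stem (a joint): How far the stem is pushed in, m: 0 out, 0.006 against its stop. A spring resists with 4 N at the start of travel, rising to 10 N at the stop, and returns it when let go. It counts as held in above 0.003.
- knob: Loose black knob, upright on the table, bore down, 50 g. From above a bar 47 long, 24 wide (parallel sides 30 long to grip), 34 high, one end blunt (21 from origin), the other a narrow nose (26). Origin: in the underside on the bore's axis; x to the nose, z up. Bore 14 deep, a D of 13.5 with its flat 3.3 from the axis on the nose side: fits only with its x along stem_tip's x, within 0.1 rad.
- knob_bore (a point): Centre of the bore's closed end inside the knob, 14 above its underside, axes as the knob's. When the knob is fully home this point lies on the top of the stem (stem_tip), so the knob's underside is then 14 below the stem's top and 12 above the ledge; pushing further presses the stem in, with room for its whole travel.
- shaker: Bystander: glass shaker jar with a steel cap, 44 across, 85 high, standing on the table near the cup and the knob. Origin: centre of the underside, z up.
- sauce_bottle: Bystander: clear squeeze bottle, 56 across, 170 high, standing behind them on the table. Origin: centre of the underside, z up.
Mind the look-alikes: they are no part of the job. What is shaped like the cup_loose but blue is not meant. What is shaped like the cup_base but green is not meant.

How it is judged:
By the outcome, as a careful person would: the job done as asked, in the order asked, and still so for the second after the job is handed in, while the arm keeps its last pose, push and grip.
It also fails if it takes over 59 s, if anything falls off the work surface, if the arm or the gripper's body presses on something with over 40 N, if the wrist force passes 120 N, or if a joint passes its speed limit or range.

### The arm

A 7-joint arm with a two-finger parallel gripper is mounted at the origin on the work surface. World frame = base frame: x ahead of the robot, y to its left, z up, the work surface at z = 0. Lengths are in m, angles in rad, forces in N, time in s.
With the tool pointing down it reaches from about 0.425 to 0.925 m from the base axis. Payload 6.8 kg.
Tool frame: the origin (TCP) lies midway between the tips of the shut fingers; the grasp point (between the pads) lies 19 mm behind it; z points along the fingers, y is the direction in which the jaws open and shut (so a half turn about z gives the same grasp; the last joint's range is limited). The gripper opens to 88 mm and grips with 3 to 60 N. Pads are 20 mm wide; open, the fingers measure 115 mm over their backs; the gripper's body (75 mm by 178 mm) begins 61 mm behind the grasp point.
Start: joints at [-1.402, 0.477, 0.022, 1.555, -0.011, 1.109, -0.083], TCP at [0.184, 0.649, 0.223] pointing down, gripper open.
Joint ranges: [-2.96, 2.96], [-0.34, 2.1], [-1.41, 1.46], [0.24, 2.44], [-1.37, 4.51], [0.17, 1.92], [-2.96, 2.96]. Speed limits (rad/s): [2.39, 2.39, 3.14, 3.14, 3.14, 3.14, 3.14].

### API

Orientations are given as a unit quaternion [w, x, y, z].
In Python, from bench import read_state, get_image, calibration, ctrl, finder gives the robot as it stands.
- The arm moves only by the tool play_rows, never from a script. Its argument "motion" is a list that holds one entry, the list of rows, each a list of 4 numbers: the shift along the tool's x, y, z in m, then the turn about the tool's z in rad. A call has 1 to 12 rows; each row is the pose to reach, as a shift and turn from the pose measured when the call began, along the tool's axes at that moment; what a row does not reach only later rows make up. A row lasts 1/12 s, in which the tool goes at most 41.7 mm and 7.16 degrees, less where a joint would pass 70% of its speed; a pose out of reach is approached as far as the arm can. A call with a gripper value outside its range is refused whole. "grip" is the opening, from 0 (shut) to 1 (fully open), set as the call begins (left out, the last holds). The fingers move at their own pace and stop on an object; "grip_force" is the grip in N (left out, the last holds). Time passes only in rows, so rows that repeat a pose let the fingers close. It gives the time, the measured TCP pose, the force and the opening at its end, in the units of the state.
- read_state(): the state, without advancing time (a new reading comes with each control period).
- get_image(name): name is "scene" or "top"; returns the picture (420x560x3 uint8, red, green, blue); there is no depth.
- calibration(name): a dict with "mtx" (3x3 intrinsics, pixels), "extrinsics" (4x4, takes a point from camera to world coordinates). Camera axes: x right, y down, z forward; pixel columns grow to the right and rows downward; lengths in m; the calibration is good to about 2 mm. A picture is of the moment at which its call begins. calibration takes no time and is no camera call.
- ctrl.job_done(): hands the job in, once; it reports no verdict.
Trained networks look in the newest picture that a camera, given by its name, has taken for a name from the list of things; names that differ only in an ending like _2 or _b are one class to them, and where a whole thing is asked for, a point or a joint stands for the part that bears it (a point fixed in the world has none). Each returns a list of dicts, best first, with "conf" (0 to 1); they miss things now and then, are a little off and sometimes report something else, mostly with a low value. They report only what shows in the picture. A call takes as long as a camera call. They do not tell look-alikes from the thing itself.
- finder.cut_out(camera, query): "pixels" (420x560 bool, what is visible of it) and "box" ([left, top, right, bottom] in pixels, round what is visible of it).
- finder.pinpoint(camera, query): "at" ([column, row] in pixels: a listed point, or the origin of a listed thing).
The state is a dict: "time": time; "qpos": joint angles; "qd": joint speeds; "effort": joint torques, N m; "position": TCP position; "eef_rot": TCP orientation; "wrist_force": force on the tool from outside, world axes, zero at the start; "ft_torque": the same for the moment, N m; "finger_gap": opening from 0.0 (shut) to 1.0 (fully open).
Only numpy, scipy, OpenCV 4.12 (cv2) and the standard library are available. Lean on these libraries where they do the work, as an engineer would, in place of code of your own. Each camera call takes 0.05 s, during which the arm holds its last target.

## Working session

There is one attempt and no reset: what is moved stays moved. The work goes in short steps, Python scripts to look and compute and a tool call to move; the robot and the scene stay as the last step left them, time stands still between calls to the robot, and variables do not carry over. Pictures are saved under pics/ and viewed, and the job is handed in when it is done.

Besides the shell and the picture viewer there is one more tool, called after ">>>" as name(argument=value, ...), one argument or row to a line, values as JSON. play_rows: Moves the arm, as the interface text tells. Its arguments: {"type":"object","properties":{"motion":{"type":"array","items":{"type":"array","items":{"type":"array","items":{"type":"number"}}}},"grip":{"type":"number"},"grip_force":{"type":"number"}},"required":["motion"]}

```bash
ls; mkdir -p pics; python3 - <<'E'
from bench import read_state, get_image, calibration, ctrl, finder
import cv2, numpy as np
np.set_printoptions(precision=4,suppress=True)
print(read_state())
for n in ("scene","top"):
    im=get_image(n); cv2.imwrite(f"pics/{n}0.png",im[:,:,::-1]); c=calibration(n); print(n,np.array(c['mtx']),np.array(c['extrinsics']))
E
```

```text
pics
{'time': 0.0, 'qpos': array([-1.4021,  0.4778,  0.0223,  1.5564, -0.0115,  1.1093, -0.0831]), 'qd': array([-0.001 , -0.0001,  0.0003,  0.0009, -0.0002, -0.0017, -0.0009]), 'effort': array([  0.0003, -58.285 ,   1.5345, -27.2616,  -0.0544,   0.017 ,
         0.0001]), 'position': array([0.1843, 0.6488, 0.2217]), 'eef_rot': array([-0.0001,  0.1379,  0.9904, -0.0009]), 'wrist_force': array([-0.1122, -0.2205, -0.7634]), 'ft_torque': array([-0.0135, -0.0006,  0.0125]), 'finger_gap': 0.9975713038625107}
scene [[390.3223   0.     278.1682]
 [  0.     390.3223 209.2494]
 [  0.       0.       1.    ]] [[ 0.7631  0.5563 -0.3289  0.8329]
 [ 0.6462 -0.6495  0.4007 -0.2485]
 [ 0.0093 -0.5183 -0.8552  0.7327]
 [ 0.      0.      0.      1.    ]]
top [[476.8323   0.     284.0144]
 [  0.     476.8323 209.5658]
 [  0.       0.       1.    ]] [[-0.0044 -0.9943  0.1063  0.4937]
 [-0.9999  0.006   0.0146  0.0567]
 [-0.0151 -0.1062 -0.9942  1.1509]
 [ 0.      0.      0.      1.    ]]
```

View pics/scene0.png

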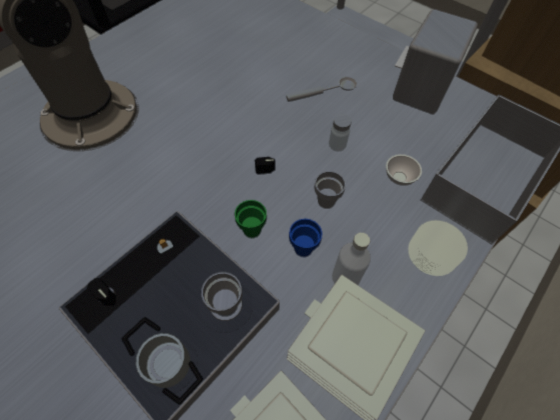

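View pics/top0.png

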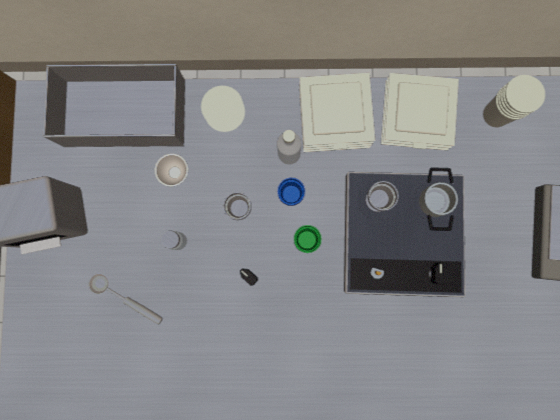

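The pictures show the grey spare cup at top (238,206), blue and green look-alike cups at (291,192) and (307,239), the base cup on the warmer at (381,197), the knob at (249,277) and the stem at (377,272). The shaker is at (175,240) and the bottle at (289,140).

```bash
cat > h.py <<'E'
from bench import read_state, get_image, calibration, ctrl, finder
import cv2, numpy as np
from scipy.spatial.transform import Rotation as R
np.set_printoptions(precision=4,suppress=True)
def proj(n,p):
    c=calibration(n); E=np.linalg.inv(np.array(c['extrinsics'])); q=E[:3,:3]@np.asarray(p,float)+E[:3,3]; K=np.array(c['mtx']); u=K@q; return u[:2]/u[2]
def ray(n,uv):
    c=calibration(n); E=np.array(c['extrinsics']); K=np.array(c['mtx'])
    d=E[:3,:3]@np.linalg.solve(K,[uv[0],uv[1],1.]); return E[:3,3],d/np.linalg.norm(d)
def atz(n,uv,z):
    o,d=ray(n,uv); return o+d*(z-o[2])/d[2]
def tri(a,b):
    o1,d1=ray('scene',a);o2,d2=ray('top',b)
    s=np.linalg.lstsq(np.c_[d1,-d2],o2-o1,rcond=None)[0]
    p=o1+d1*s[0];q=o2+d2*s[1]; return (p+q)/2,np.linalg.norm(p-q)
E
python3 - <<'E'
from h import *
for p in ([0,0,0],[.184,.649,.222]): print(proj('scene',p),proj('top',p))
for q in ["cup_loose","cup_base","warmer","plate","stem_tip","knob","knob_bore","shaker","sauce_bottle"]:
    for n in ("scene","top"):
        print(q,n,[(np.round(d['at'],1).tolist(),round(d['conf'],2)) for d in finder.pinpoint(n,q)][:6])
E
```

```text
[ 90.1286 113.6136] [317.3444 477.3759]
[309.1196 -53.3373] [-21.853  427.0079]
cup_loose scene [([307.3, 249.6], 0.93), ([326.8, 197.2], 0.86)]
cup_loose top [([240.1, 209.0], 0.71), ([376.3, 273.2], 0.7), ([291.8, 195.7], 0.61)]
cup_base scene [([246.6, 229.0], 0.98), ([222.8, 301.9], 0.66)]
cup_base top [([373.1, 202.2], 0.77), ([312.5, 241.7], 0.55)]
warmer scene [([178.7, 315.3], 0.81)]
warmer top [([400.5, 236.0], 0.74)]
plate scene [([225.6, 306.7], 0.71)]
plate top [([377.8, 197.6], 0.97)]
stem_tip scene [([324.1, 202.4], 0.58), ([160.0, 238.4], 0.41)]
stem_tip top [([375.3, 272.1], 0.53)]
knob scene [([266.6, 168.9], 0.82)]
knob top [([249.9, 275.0], 0.45)]
knob_bore scene [([266.2, 166.4], 0.69), ([346.3, 278.6], 0.49)]
knob_bore top [([246.6, 278.4], 0.64)]
shaker scene [([336.9, 144.4], 0.73)]
shaker top [([181.7, 240.8], 0.88), ([289.9, 154.2], 0.17)]
sauce_bottle scene [([345.7, 277.2], 0.72)]
sauce_bottle top [([292.4, 148.7], 0.66)]
```

```bash
python3 - <<'E'
import cv2,numpy as np
t=cv2.imread('pics/top0.png'); s=cv2.imread('pics/scene0.png')
def crop(im,x,y,w,h,k): return cv2.resize(im[y:y+h,x:x+w],None,fx=k,fy=k,interpolation=cv2.INTER_CUBIC)
cv2.imwrite('pics/c1.png',crop(t,340,165,133,133,5)[:600])
cv2.imwrite('pics/c1.png',cv2.resize(crop(t,340,165,133,140,1),None,fx=4.2,fy=4.2,interpolation=cv2.INTER_CUBIC))
cv2.imwrite('pics/c2.png',crop(t,215,180,115,110,5))
cv2.imwrite('pics/c3.png',crop(s,220,110,150,150,4))
cv2.imwrite('pics/c4.png',crop(s,55,205,240,215,2.7))
E
```

```text
(no output)
```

View pics/c1.png

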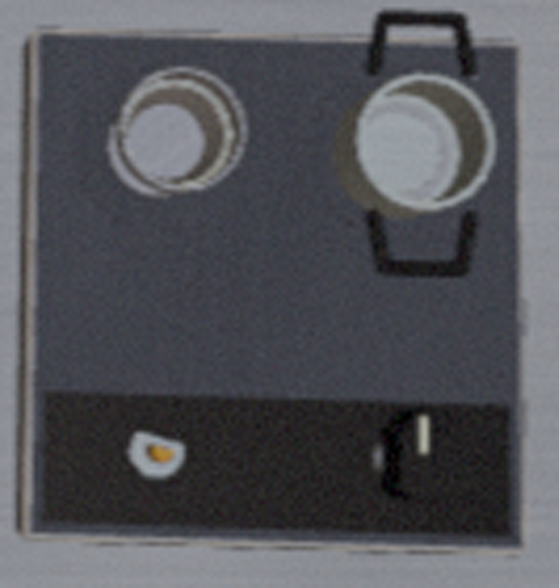

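View pics/c2.png

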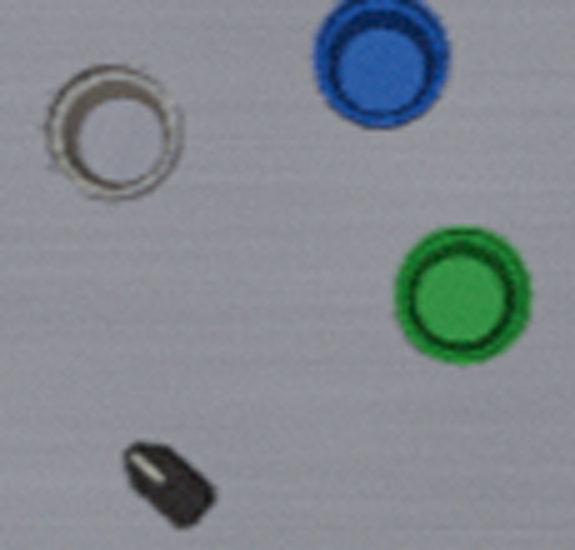

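View pics/c3.png

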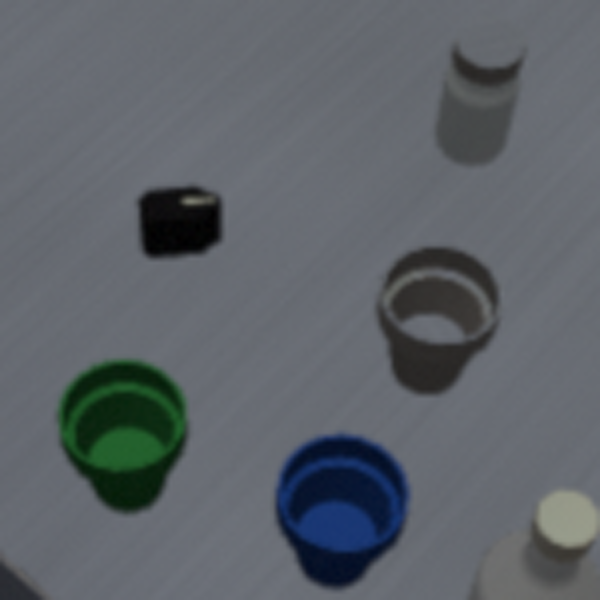

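View pics/c4.png

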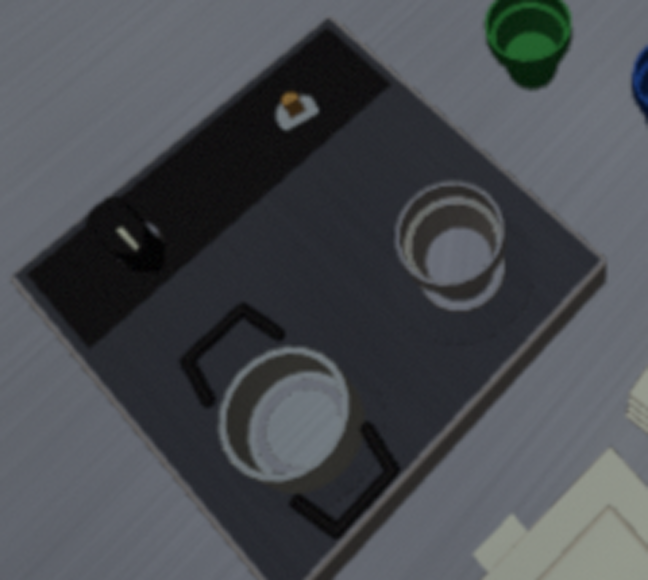

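Spare cup candidates in top: grey (238,206), blue (291,192), green (307,239). Grey is the steel one, so it is meant; blue and green are decoys. For the base it is the grey cup on the warmer at (381,197). The enlarged crops c1 and c2 confirm this. Next I measure more precisely.

```bash
python3 - <<'E'
import cv2,numpy as np
t=cv2.imread('pics/top0.png'); s=cv2.imread('pics/scene0.png')
def crop(im,x,y,w,h,k): 
    c=cv2.resize(im[y:y+h,x:x+w],None,fx=k,fy=k,interpolation=cv2.INTER_CUBIC); return cv2.convertScaleAbs(c,alpha=1.3)
a=crop(t,362,258,30,30,12);b=crop(s,150,228,30,30,12);
c=crop(t,235,262,30,30,12);d=crop(s,250,150,30,30,12)
cv2.imwrite('pics/d1.png',cv2.resize(np.vstack([np.hstack([a,b]),np.hstack([c,d])]),(600,600)))
E
```

```text
(no output)
```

View pics/d1.png

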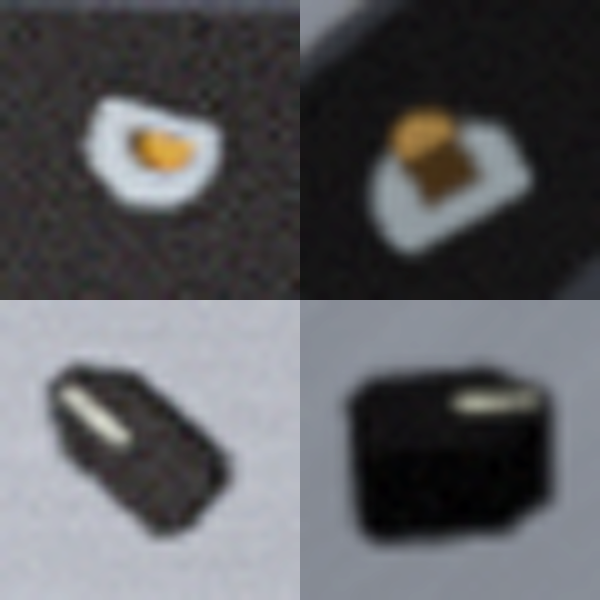

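```bash
cat > fit.py <<'E'
from h import *
from scipy.optimize import minimize
def circ(r,z,flat=None,n=64):
    a=np.linspace(0,2*np.pi,n,endpoint=False); p=np.c_[r*np.cos(a),r*np.sin(a),np.full(n,z)]
    if flat is not None: p[:,0]=np.minimum(p[:,0],flat)
    return p
def ext(poly,z0,z1):
    P=np.asarray(poly,float); return np.vstack([np.c_[P,np.full(len(P),z0)],np.c_[P,np.full(len(P),z1)]])
CUP=[np.vstack([circ(.019,0),circ(.028,.05)]),np.vstack([circ(.028,.05),circ(.032,.052)]),np.vstack([circ(.032,.052),circ(.032,.072)])]
KNOB=[ext([(-.021,-.008),(-.021,.008),(-.017,.012),(.013,.012),(.026,.004),(.026,-.004),(.013,-.012),(-.017,-.012)],0,.034)]
def render(n,parts,x,y,z,yaw,box,k=4):
    c=calibration(n);E=np.linalg.inv(np.array(c['extrinsics']));K=np.array(c['mtx'])
    l,t,r,b=box; m=np.zeros(((b-t)*k,(r-l)*k),np.uint8)
    Rz=R.from_euler('z',yaw).as_matrix()
    for p in parts:
        q=(Rz@p.T).T+[x,y,z]; q=q@E[:3,:3].T+E[:3,3]; u=q@K.T; u=u[:,:2]/u[:,2:]
        u=((u-[l,t]+.5)*k-.5)
        h=cv2.convexHull(u.astype(np.float32))
        cv2.fillConvexPoly(m,np.round(h*16).astype(np.int32),1,shift=4)
    return cv2.resize(m.astype(np.float32),(r-l,b-t),interpolation=cv2.INTER_AREA)
def fit(masks,parts,x0,free,step):
    """masks: {name:(softmask,box)}; x0=[x,y,z,yaw]"""
    x0=np.array(x0,float); free=list(free)
    def f(v):
        x=x0.copy();x[free]=v
        return sum(np.abs(render(n,parts,*x,box=b)-m).sum() for n,(m,b) in masks.items())
    s=np.vstack([x0[free]]+[x0[free]+np.eye(len(free))[i]*np.array(step)[free][i] for i in range(len(free))])
    best=None
    for rep in range(3):
        r=minimize(f,s[0] if best is None else best.x,method='Nelder-Mead',options=dict(initial_simplex=s if best is None else best.x+np.vstack([np.zeros(len(free)),-np.diag(np.array(step)[free])*.5]),xatol=1e-5,fatol=1e-3))
        if best is None or r.fun<best.fun: best=r
    x=x0.copy();x[free]=best.x; return x,best.fun
STEP=np.array([.006,.006,.006,.2])
E
python3 - <<'E'
from fit import *
import pickle
out={}
for q in ["cup_loose","cup_base","knob","shaker","sauce_bottle","stem_tip","warmer"]:
    for n in ("scene","top"):
        L=finder.cut_out(n,q); out[q,n]=L
        for d in L[:5]: print(q,n,round(d['conf'],2),np.round(d['box'],1),d['pixels'].sum())
pickle.dump(out,open('masks.pkl','wb'))
print(read_state()['time'])
E
```

```text
cup_loose scene 0.85 [293.3 219.6 323.9 254.3] 956
cup_loose scene 0.83 [313.6 171.7 345.5 208.4] 861
cup_loose scene 0.19 [256.1 157.  276.4 175.9] 330
cup_loose top 0.85 [224.9 194.2 252.7 218.3] 554
cup_loose top 0.74 [278.  179.4 306.1 207.2] 624
cup_base scene 0.98 [204.5 273.8 243.1 316.9] 1346
cup_base top 0.81 [365.6 181.1 401.6 211. ] 732
cup_base top 0.62 [164.5 231.  184.3 252.5] 402
knob scene 0.82 [259.1 156.7 276.3 176.1] 316
knob top 0.55 [239.3 269.9 258.1 285.9] 168
shaker scene 0.74 [328.4 113.3 348.1 152.9] 589
shaker top 0.69 [163.7 230.7 185.6 253.4] 373
shaker top 0.61 [346.4 170.4 470.  296.3] 13905
sauce_bottle scene 0.76 [334.2 231.5 369.2 285.1] 1319
sauce_bottle top 0.7 [276.4 129.6 299.2 167.7] 690
sauce_bottle top 0.51 [238.3 265.9 259.1 287. ] 216
stem_tip scene 0.41 [156.4 238.9 170.1 250.7] 57
warmer scene 0.87 [ 61.9 213.9 283.2 420. ] 23721
warmer top 0.89 [348.  170.7 465.5 297.7] 14052
1.7
```

```bash
cat > m1.py <<'E'
from fit import *
import pickle
M=pickle.load(open('masks.pkl','rb'))
def box_of(m,p=6):
    ys,xs=np.where(m>.5); return [max(xs.min()-p,0),max(ys.min()-p,0),min(xs.max()+p+1,560),min(ys.max()+p+1,420)]
def fm(q,n,i): m=M[q,n][i]['pixels'].astype(np.float32); b=box_of(m); return m[b[1]:b[3],b[0]:b[2]],b
def soft(im,b,lo,hi,ch=None):
    g=im[b[1]:b[3],b[0]:b[2]].astype(float); g=g.mean(2) if ch is None else g[...,ch]
    return np.clip((g-lo)/(hi-lo),0,1).astype(np.float32)
def rep(name,masks,parts,x0,free):
    print(name,'joint',*fit(masks,parts,x0,free,STEP))
    print(name,'joint z fixed',*fit(masks,parts,x0,[i for i in free if i!=2],STEP))
    for n in masks: print('   ',n,*fit({n:masks[n]},parts,x0,[i for i in free if i!=2],STEP))
t=cv2.imread('pics/top0.png'); s=cv2.imread('pics/scene0.png')
if __name__=='__main__':
    rep('loose',{'scene':fm('cup_loose','scene',1),'top':fm('cup_loose','top',0)},CUP,[*atz('top',(238,206),.07)[:2],0,0],[0,1,2])
    rep('base',{'scene':fm('cup_base','scene',0),'top':fm('cup_base','top',0)},CUP,[*atz('top',(381,197),.13)[:2],.063,0],[0,1,2])
    W=[ext([(-.14,-.135),(.14,-.135),(.14,.135),(-.14,.135)],0,.061)]
    rep('warmer',{'top':fm('warmer','top',0),'scene':fm('warmer','scene',0)},W,[*atz('top',(405,234),.061)[:2],0,0],[0,1,3])
    bt=[232,260,266,294]; bs=[248,148,284,184]
    rep('knob',{'top':(1-soft(t,bt,75,130),bt),'scene':(1-soft(s,bs,35,75),bs)},KNOB,[*atz('top',(249,277),.034)[:2],0,.8],[0,1,2,3])
    bt=[364,260,392,286]; bs=[150,230,180,262]
    for fl in (.006,.008,.0095,.011):
        C=[np.vstack([circ(.014,0,fl),circ(.014,.005,fl)]),np.vstack([circ(.006,0,.0025),circ(.006,.026,.0025)])]
        mt=np.maximum(soft(t,bt,85,150),soft(t,bt,85,150,2)); ms=np.maximum(soft(s,bs,45,100),soft(s,bs,45,100,2))
        print(fl); rep('stem',{'top':(mt,bt),'scene':(ms,bs)},C,[*atz('top',(378,272),.064)[:2],.061,-.25],[0,1,2,3])
E
python3 m1.py
```

```text
loose joint [ 0.6181  0.1819 -0.0039  0.    ] 148.3125
loose joint z fixed [0.619  0.1797 0.     0.    ] 159.0625
    scene [0.619  0.1798 0.     0.    ] 62.1875
    top [0.62   0.1808 0.     0.    ] 95.1875
base joint [ 0.632  -0.1422  0.0613  0.    ] 106.875
base joint z fixed [ 0.6322 -0.1422  0.063   0.    ] 113.75
    scene [ 0.6323 -0.1422  0.063   0.    ] 74.9375
    top [ 0.632 -0.142  0.063  0.   ] 38.25Traceback (most recent call last):
  File "m1.py", line 19, in <module>
    rep('warmer',{'top':fm('warmer','top',0),'scene':fm('warmer','scene',0)},W,[*atz('top',(405,234),.061)[:2],0,0],[0,1,3])
    ~~~^^^^^^^^^^^^^^^^^^^^^^^^^^^^^^^^^^^^^^^^^^^^^^^^^^^^^^^^^^^^^^^^^^^^^^^^^^^^^^^^^^^^^^^^^^^^^^^^^^^^^^^^^^^^^^^^^^^^^
  File "m1.py", line 11, in rep
    print(name,'joint',*fit(masks,parts,x0,free,STEP))
                        ~~~^^^^^^^^^^^^^^^^^^^^^^^^^^
  File "fit.py", line 30, in fit
    r=minimize(f,s[0] if best is None else best.x,method='Nelder-Mead',options=dict(initial_simplex=s if best is None else best.x+np.vstack([np.zeros(len(free)),-np.diag(np.array(step)[free])*.5]),xatol=1e-5,fatol=1e-3))
    res = _minimize_neldermead(fun, x0, args, callback, bounds=bounds,
                               **options)
    fsim[j] = func(sim[j])
              ~~~~^^^^^^^^
    fx = function(np.copy(x), *(wrapper_args + args))
  File "fit.py", line 26, in f
    return sum(np.abs(render(n,parts,*x,box=b)-m).sum() for n,(m,b) in masks.items())
  File "fit.py", line 26, in <genexpr>
    return sum(np.abs(render(n,parts,*x,box=b)-m).sum() for n,(m,b) in masks.items())
                      ~~~~~~^^^^^^^^^^^^^^^^^^
  File "fit.py", line 12, in render
    c=calibration(n);E=np.linalg.inv(np.array(c['extrinsics']));K=np.array(c['mtx'])
ValueError: time passes only in moves, steps and waits
```

```bash
python3 - <<'E'
from bench import read_state, calibration
import pickle
pickle.dump({n:{k:__import__('numpy').array(v) for k,v in calibration(n).items()} for n in ('scene','top')},open('cal.pkl','wb'))
print(read_state()['time'])
E
cat >> h.py <<'E'
import pickle as _p
_C=_p.load(open('cal.pkl','rb'))
def calibration(n): return _C[n]
E
time python3 m1.py
```

```text
1.7
loose joint [ 0.6181  0.1819 -0.0039  0.    ] 148.3125
loose joint z fixed [0.619  0.1797 0.     0.    ] 159.0625
    scene [0.619  0.1798 0.     0.    ] 62.1875
    top [0.62   0.1808 0.     0.    ] 95.1875
base joint [ 0.632  -0.1422  0.0613  0.    ] 106.875
base joint z fixed [ 0.6322 -0.1422  0.063   0.    ] 113.75
    scene [ 0.6323 -0.1422  0.063   0.    ] 74.9375
    top [ 0.632 -0.142  0.063  0.   ] 38.25
warmer joint [ 0.555  -0.2055  0.     -0.0357] 3259.5
warmer joint z fixed [ 0.555  -0.2055  0.     -0.0357] 3259.5
    top [ 0.555  -0.2048  0.     -0.0376] 1141.125
    scene [ 0.5533 -0.2053  0.     -0.0332] 2089.75
knob joint [ 0.456   0.1566 -0.0014  0.8458] 87.00984191894531
knob joint z fixed [0.4561 0.1564 0.     0.8509] 86.50227355957031
    top [0.4567 0.1571 0.     0.8473] 25.267425537109375
    scene [0.455  0.1561 0.     0.7926] 56.89999771118164
0.006
stem joint [ 0.4672 -0.1376  0.0617 -0.3228] 64.9906997680664
stem joint z fixed [ 0.4671 -0.1376  0.061  -0.3517] 65.62852478027344
    top [ 0.4679 -0.1363  0.061  -0.2747] 12.664742469787598
    scene [ 0.4
[... 169 characters left out ...]
81.48193359375
    top [ 0.467 -0.136  0.061 -0.244] 21.19390869140625
    scene [ 0.4661 -0.1376  0.061  -0.1551] 55.47689437866211
0.0095
stem joint [ 0.4659 -0.1373  0.0597 -0.1465] 95.25807189941406
stem joint z fixed [ 0.466  -0.1371  0.061  -0.1847] 96.25314331054688
    top [ 0.4667 -0.1358  0.061  -0.168 ] 28.193910598754883
    scene [ 0.4649 -0.1372  0.061  -0.2541] 64.05719757080078
0.011
stem joint [ 0.4654 -0.1372  0.0595 -0.088 ] 108.29180908203125
stem joint z fixed [ 0.4655 -0.137   0.061  -0.0816] 109.4259033203125
    top [ 0.467  -0.136   0.061  -0.1463] 33.75640869140625
    scene [ 0.4658 -0.1374  0.061  -0.0961] 71.11856079101562
real	0m6.566s
user	0m7.171s
sys	0m0.096s
```

```bash
cat > m2.py <<'E'
from m1 import *
bt=[364,260,392,286]; bs=[150,230,180,262]
for (a,b),(c,d) in [((85,150),(45,100)),((70,170),(30,130))]:
  for fl in (.003,.0045,.006,.007):
    C=[np.vstack([circ(.014,0,fl),circ(.014,.005,fl)]),np.vstack([circ(.006,0,.0025),circ(.006,.026,.0025)])]
    mt=np.maximum(soft(t,bt,a,b),soft(t,bt,a,b,2)); ms=np.maximum(soft(s,bs,c,d),soft(s,bs,c,d,2))
    for y0 in(-.4,-.15):
      print(fl,*fit({'top':(mt,bt)},C,[.467,-.137,.061,y0],[0,1,3],STEP),*fit({'scene':(ms,bs)},C,[.467,-.137,.061,y0],[0,1,3],STEP))
x=[.4672,-.1374,.061,-.28]
C=[np.vstack([circ(.014,0,.006),circ(.014,.005,.006)]),np.vstack([circ(.006,0,.0025),circ(.006,.026,.0025)])]
rows=[]
for n,im,b,m in(('top',t,bt,mt),('scene',s,bs,ms)):
    r=render(n,C,*x,box=b); g=im[b[1]:b[3],b[0]:b[2]]
    A=cv2.resize(g,(280,280),interpolation=cv2.INTER_CUBIC); cs,_=cv2.findContours((cv2.resize(r,(280,280),interpolation=cv2.INTER_CUBIC)>.5).astype(np.uint8),0,1); cv2.drawContours(A,cs,-1,(0,0,255),1)
    rows.append(np.hstack([A,cv2.cvtColor((cv2.resize(m,(280,280))*255).astype(np.uint8),8)]))
cv2.imwrite('pics/d2.png',np.vstack(rows))
E
python3 m2.py
```

```text
0.003 [ 0.4689 -0.137   0.061  -0.4071] 20.559616088867188 [ 0.4683 -0.1382  0.061  -0.2759] 43.97802734375
0.003 [ 0.4692 -0.137   0.061  -0.3876] 20.52467918395996 [ 0.468  -0.1383  0.061  -0.33  ] 44.40757369995117
0.0045 [ 0.4686 -0.1367  0.061  -0.3029] 15.549358367919922 [ 0.4674 -0.138   0.061  -0.3009] 39.1761360168457
0.0045 [ 0.4686 -0.1369  0.061  -0.3275] 14.887179374694824 [ 0.4674 -0.138   0.061  -0.259 ] 39.09090805053711
0.006 [ 0.468  -0.1362  0.061  -0.2876] 12.554807662963867 [ 0.4664 -0.1378  0.061  -0.2569] 44.029544830322266
0.006 [ 0.4679 -0.1362  0.061  -0.3138] 12.719551086425781 [ 0.4663 -0.1377  0.061  -0.2916] 43.44696807861328
0.007 [ 0.4678 -0.1358  0.061  -0.2709] 16.433012008666992 [ 0.4657 -0.1374  0.061  -0.2505] 48.91325759887695
0.007 [ 0.4677 -0.136   0.061  -0.2764] 16.41666603088379 [ 0.4662 -0.1376  0.061  -0.2584] 49.38447189331055
0.003 [ 0.4693 -0.137   0.061  -0.4298] 27.170833587646484 [ 0.4679 -0.1383  0.061  -0.2968] 62.019996643066406
0.003 [ 0.4697 -0.1369  0.061  -0.3304] 27.885000228881836 [ 0.468  -0.1382  0.061  -0.2786] 62.24500274658203
0.0045 [ 0.4686 -0.1369  0.061  -0.3285] 23.615833282470703 [ 0.4673 -0.1381  0.061  -0.3008] 61.787498474121094
0.0045 [ 0.4686 -0.1369  0.061  -0.3291] 23.615833282470703 [ 0.4672 -0.1382  0.061  -0.2775] 62.21333312988281
0.006 [ 0.4678 -0.1365  0.061  -0.2829] 23.16666603088379 [ 0.4663 -0.1376  0.061  -0.3023] 67.01166534423828
0.006 [ 0.468  -0.1361  0.061  -0.2645] 23.064998626708984 [ 0.4664 -0.1375  0.061  -0.2829] 67.32749938964844
0.007 [ 0.4675 -0.136   0.061  -0.2962] 26.850833892822266 [ 0.4656 -0.1375  0.061  -0.3012] 72.61250305175781
0.007 [ 0.4675 -0.136   0.061  -0.2859] 26.913333892822266 [ 0.4658 -0.1375  0.061  -0.2634] 72.22083282470703
```

View pics/d2.png

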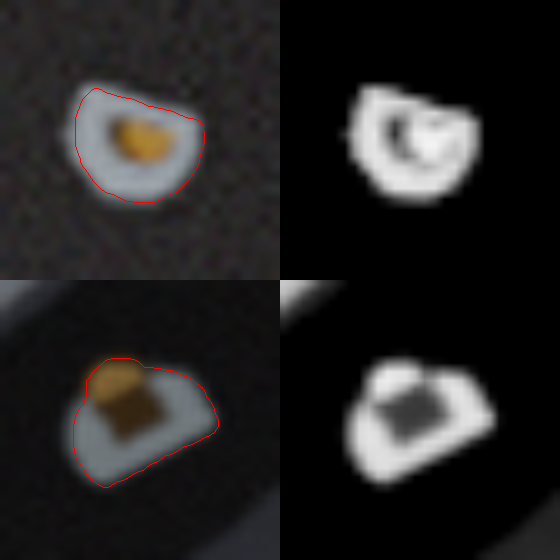

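```bash
cat > go.py <<'E'
from h import *
def plan(x,y,z,yawy=None):
    """target TCP and yaw of tool y axis (mod pi)"""
    st=read_state(); q=st['eef_rot']; Rm=R.from_quat([q[1],q[2],q[3],q[0]]).as_matrix()
    d=Rm.T@(np.array([x,y,z])-st['position'])
    cy=np.arctan2(Rm[1,1],Rm[0,1]); tw=0
    if yawy is not None: tw=-((yawy-cy+np.pi/2)%np.pi-np.pi/2)
    print('t',round(st['time'],2),'pos',st['position'],'yawy',round(cy,4),'tilt z',Rm[:,2],'q',st['qpos'],'F',st['wrist_force'],'gap',round(st['finger_gap'],3))
    print('shift',d,'turn',round(tw,4),'rows',np.linalg.norm(d)/.0417,abs(tw)/.125)
E
python3 - <<'E'
from go import *
plan(.619,.180,.17,1.291)
for n,uv,z in (('shaker',(175,240),.085),('bottle',(289,136),.17),('bottle',(290,148),.05),('blue',(291,192),.072),('green',(307,239),.072)): print(n,atz('top',uv,z))
for n,a,b in (('boxtop near corner',(475,20),(85,230)),): print(n,tri(a,b))
for u in ((85,230),(70,180),(0,185)): print(atz('top',u,.15))
E
```

```text
t 1.7 pos [0.1844 0.6493 0.2227] yawy 1.294 tilt z [-0. -0. -1.] q [-1.4021  0.477   0.0224  1.5554 -0.0115  1.1093 -0.0831] F [ 0.4344 -0.3117 -1.0194] gap 1.001
shift [-0.5463 -0.3327  0.0526] turn 0.003 rows 15.390170607826562 0.023869227516222224
shaker [0.5405 0.3169 0.085 ]
bottle [0.754  0.0599 0.17  ]
bottle [0.757  0.0581 0.05  ]
blue [0.6492 0.0564 0.072 ]
green [0.5418 0.0209 0.072 ]
boxtop near corner (array([0.6174, 0.454 , 0.3022]), np.float64(0.1432156793687912))
[0.5597 0.4925 0.15  ]
[0.667  0.5291 0.15  ]
[0.6572 0.6797 0.15  ]
```

>>> play_rows(
  motion=[
    [[-0.02, -0.012, 0, 0], [-0.05, -0.03, 0, 0], [-0.085, -0.052, 0, 0], [-0.12, -0.073, 0, 0], [-0.155, -0.094, 0, 0], [-0.19, -0.116, 0, 0], [-0.225, -0.137, 0, 0], [-0.26, -0.158, 0, 0], [-0.295, -0.18, 0, 0], [-0.33, -0.201, 0, 0], [-0.365, -0.222, 0, 0], [-0.4, -0.244, 0, 0]],
  ],
  grip=1.0,
)

```text
time: 2.7
position: [0.5037, 0.3039, 0.223]
eef_rot: [0.0, 0.138, 0.99, 0.0]
wrist_force: [0.5, 0.9, -0.2]
finger_gap: 1.003
```

```bash
python3 - <<'E'
from go import *
plan(.619,.180,.12,1.291)
E
```

```text
t 2.7 pos [0.5037 0.3039 0.223 ] yawy 1.2943 tilt z [ 0.0005  0.0006 -1.    ] q [-0.7867  0.3347  0.1746  1.7794 -0.0668  1.0325  0.7069] F [ 0.4752  0.9187 -0.2208] gap 1.003
shift [-0.1447 -0.0878  0.103 ] turn 0.0033 rows 4.7507921359379335 0.0264557680548414
```

>>> play_rows(
  motion=[
    [[-0.03, -0.018, 0.01, 0], [-0.065, -0.04, 0.03, 0], [-0.1, -0.061, 0.05, 0], [-0.13, -0.079, 0.075, 0], [-0.142, -0.086, 0.095, 0], [-0.1447, -0.0878, 0.103, 0.003], [-0.1447, -0.0878, 0.103, 0.003], [-0.1447, -0.0878, 0.103, 0.003]],
  ],
)

```text
time: 3.37
position: [0.6184, 0.181, 0.12]
eef_rot: [-0.0, 0.139, 0.99, 0.001]
wrist_force: [0.1, 0.0, 0.7]
finger_gap: 1.0
```

```bash
python3 - <<'E'
from go import *
for n in ("scene","top"):
    im=get_image(n); cv2.imwrite(f"pics/{n}1.png",im[:,:,::-1])
plan(.619,.180,.056,1.291)
t=cv2.imread('pics/top1.png');s=cv2.imread('pics/scene1.png')
cv2.imwrite('pics/e1.png',np.hstack([cv2.resize(t[150:260,180:300],(400,367)),cv2.resize(s[120:230,270:390],(400,367))]))
E
```

```text
t 3.47 pos [0.6188 0.1823 0.1214] yawy 1.2939 tilt z [ 0.0018  0.0024 -1.    ] q [-0.527   0.5366  0.1995  1.7321 -0.1336  0.8836  1.0237] F [-0.2336  0.6316  0.2468] gap 1.002
shift [-0.0007 -0.0024  0.0654] turn 0.0029 rows 1.5684372454967885 0.02307014761312054
```

View pics/e1.png

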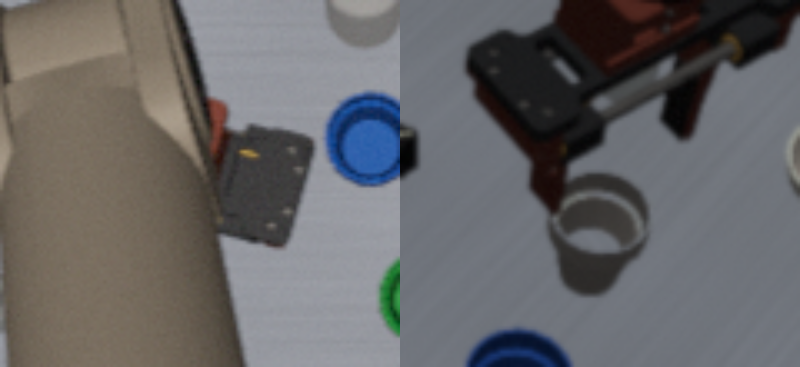

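```bash
python3 - <<'E'
from go import *
s=cv2.imread('pics/scene1.png')
st=read_state();p=st['position'];yy=np.array([np.cos(1.294),np.sin(1.294),0]);xx=np.array([yy[1],-yy[0],0])
pts=[p+sg*.044*yy+a*.01*xx for sg in(-1,1) for a in(-1,1)]
u=[proj('scene',q) for q in pts];print(u)
k=5;x0,y0=290,120
A=cv2.resize(s[y0:y0+110,x0:x0+110],None,fx=k,fy=k,interpolation=cv2.INTER_CUBIC)
for q in u: cv2.circle(A,tuple(int(v) for v in ((q-[x0,y0]+.5)*k)),3,(0,255,0),1)
a=np.linspace(0,6.283,60)
for z,r in((.072,.032),(0,.019)):
    P=np.array([(proj('scene',[.619+r*np.cos(b),.180+r*np.sin(b),z])-[x0,y0]+.5)*k for b in a]).astype(int)
    cv2.polylines(A,[P],True,(255,255,0),1)
cv2.imwrite('pics/e2.png',A)
E
```

```text
[array([312.8588, 173.9699]), array([319.0677, 181.0005]), array([348.1204, 154.4024]), array([354.5086, 160.9818])]
```

View pics/e2.png

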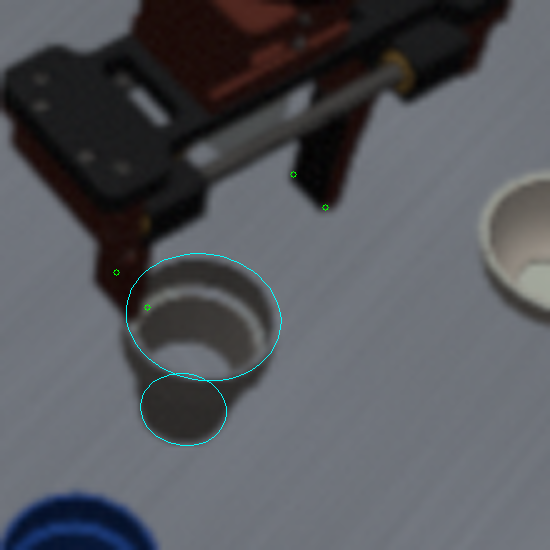

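>>> play_rows(
  motion=[
    [[-0.0002, -0.0025, 0.02, 0], [-0.0002, -0.0028, 0.04, 0], [-0.0002, -0.0028, 0.055, 0], [-0.0002, -0.0028, 0.064, 0], [-0.0002, -0.0028, 0.066, 0], [-0.0002, -0.0028, 0.066, 0]],
  ],
)

```text
time: 3.97
position: [0.6183, 0.1809, 0.0559]
eef_rot: [0.001, 0.137, 0.991, 0.002]
wrist_force: [-0.3, -0.7, -0.7]
finger_gap: 0.999
```

>>> play_rows(
  motion=[
    [[0, 0, 0, 0], [0, 0, 0, 0], [0, 0, 0, 0], [0, 0, 0, 0], [0, 0, 0, 0], [0, 0, 0, 0], [0, 0, 0, 0], [0, 0, 0, 0]],
  ],
  grip=0.0,
  grip_force=25,
)

```text
time: 4.63
position: [0.6188, 0.1809, 0.0565]
eef_rot: [0.001, 0.137, 0.991, 0.002]
wrist_force: [-0.4, -0.6, 6.1]
finger_gap: 0.714
```

>>> play_rows(
  motion=[
    [[0, 0, -0.015, 0], [0, 0, -0.04, 0], [0, 0, -0.075, 0], [0, 0, -0.11, 0], [0, 0, -0.14, 0], [0, 0, -0.16, 0], [0, 0, -0.167, 0], [0, 0, -0.167, 0]],
  ],
)

```text
time: 5.3
position: [0.6189, 0.1805, 0.2248]
eef_rot: [0.002, 0.137, 0.991, 0.003]
wrist_force: [0.1, -0.1, -2.1]
finger_gap: 0.707
```

```bash
python3 - <<'E'
from go import *
plan(.632,-.142,.224,1.291)
E
```

```text
t 5.3 pos [0.6189 0.1805 0.2248] yawy 1.2951 tilt z [ 0.0055  0.0044 -1.    ] q [-0.5441  0.4259  0.2243  1.6478 -0.1074  1.0731  1.0066] F [ 0.0978 -0.1287 -2.0607] gap 0.707
shift [-0.1004 -0.3068 -0.0005] turn 0.0041 rows 7.740928036259626 0.03283917634082911
```

>>> play_rows(
  motion=[
    [[-0.005, -0.015, 0, 0], [-0.015, -0.045, 0, 0], [-0.026, -0.08, 0, 0], [-0.037, -0.115, 0, 0], [-0.049, -0.15, 0, 0], [-0.06, -0.185, 0, 0], [-0.072, -0.22, 0, 0], [-0.082, -0.25, 0, 0], [-0.091, -0.278, 0, 0], [-0.098, -0.298, 0, 0], [-0.1, -0.3068, 0, 0.004], [-0.1, -0.3068, 0, 0.004]],
  ],
)

```text
time: 6.3
position: [0.6296, -0.1458, 0.2215]
eef_rot: [0.001, 0.142, 0.99, 0.002]
wrist_force: [0.2, -0.3, -1.5]
finger_gap: 0.712
```

>>> play_rows(
  motion=[
    [[0, 0, 0, 0], [0, 0, 0, 0]],
  ],
)

```text
time: 6.47
position: [0.6289, -0.1444, 0.2202]
eef_rot: [-0.0, 0.141, 0.99, 0.002]
wrist_force: [0.4, 0.5, -1.1]
finger_gap: 0.712
```

```bash
python3 - <<'E'
from go import *
for n in ("scene","top"):
    im=get_image(n); cv2.imwrite(f"pics/{n}2.png",im[:,:,::-1])
plan(.632,-.142,.224,1.291)
t=cv2.imread('pics/top2.png');s=cv2.imread('pics/scene2.png')
cv2.imwrite('pics/f1.png',np.hstack([cv2.resize(t[150:260,330:450],(400,367)),cv2.resize(s[230:340,160:280],(400,367))]))
E
```

```text
t 6.57 pos [ 0.6295 -0.1438  0.2209] yawy 1.2881 tilt z [ 0.001  0.004 -1.   ] q [-0.0956  0.4408  0.3101  1.6485 -0.1532  1.0755  1.5477] F [-0.1588  0.0082 -0.7996] gap 0.712
shift [-0.0019  0.0024 -0.0031] turn -0.0029 rows 0.10404637830754529 0.02347579931417343
```

View pics/f1.png

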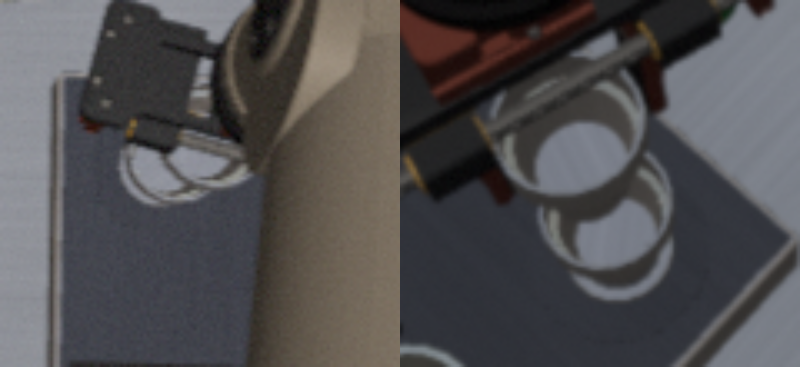

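```bash
python3 - <<'E'
from go import *
st=read_state();p=st['position']
k=5;a=np.linspace(0,6.283,80); outs=[]
for n,(x0,y0) in (('scene',(180,235)),('top',(340,165))):
    s=cv2.imread(f'pics/{n}2.png')
    A=cv2.convertScaleAbs(cv2.resize(s[y0:y0+90,x0:x0+80],None,fx=k,fy=k,interpolation=cv2.INTER_CUBIC),alpha=1.4)
    def c(x,y,z,r,col):
        P=np.array([(proj(n,[x+r*np.cos(b),y+r*np.sin(b),z])-[x0,y0]+.5)*k for b in a]).astype(int)
        cv2.polylines(A,[P],True,col,1)
    u=p[2]-.0565
    c(p[0],p[1],u+.072,.032,(255,255,0)); c(p[0],p[1],u+.052,.032,(255,255,0)); c(p[0],p[1],u,.019,(255,255,0))
    c(.632,-.142,.135,.032,(0,255,0)); c(.632,-.142,.115,.032,(0,255,0))
    outs.append(A)
cv2.imwrite('pics/f2.png',np.hstack(outs))
E
```

```text
(no output)
```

View pics/f2.png

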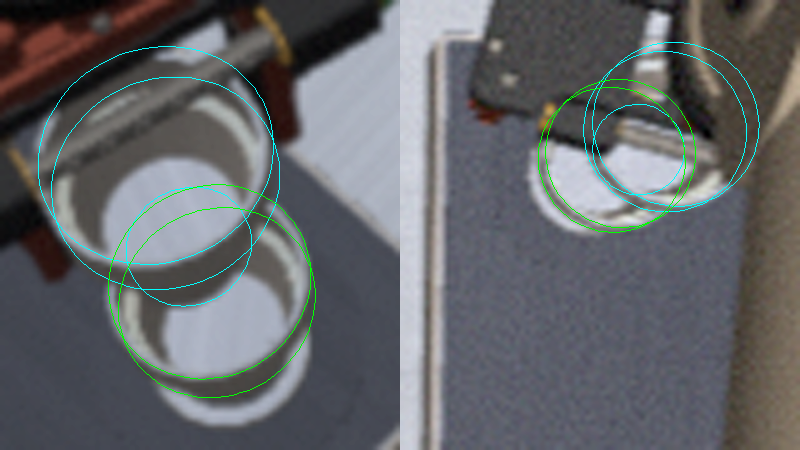

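>>> play_rows(
  motion=[
    [[-0.001, 0.001, 0.005, 0], [-0.002, 0.0024, 0.015, 0], [-0.002, 0.0024, 0.03, 0], [-0.002, 0.0024, 0.042, 0], [-0.002, 0.0024, 0.05, 0], [-0.002, 0.0024, 0.055, 0], [-0.002, 0.0024, 0.06, 0], [-0.002, 0.0024, 0.064, 0], [-0.002, 0.0024, 0.067, 0]],
  ],
)

```text
time: 7.32
position: [0.6324, -0.1419, 0.1538]
eef_rot: [0.0, 0.141, 0.99, 0.002]
wrist_force: [0.7, 0.6, -1.9]
finger_gap: 0.711
```

```bash
python3 - <<'E'
from go import *
plan(.632,-.142,.1415,1.291)
E
```

```text
t 7.32 pos [ 0.6324 -0.1419  0.1538] yawy 1.2879 tilt z [ 0.0014  0.0039 -1.    ] q [-0.0833  0.5118  0.2909  1.704  -0.1785  0.9508  1.5643] F [ 0.713   0.6383 -1.9389] gap 0.711
shift [ 0.0003 -0.0003  0.0123] turn -0.0031 rows 0.2943175197435174 0.024632819459789346
```

>>> play_rows(
  motion=[
    [[0, 0, 0.003, 0], [0, 0, 0.006, 0], [0, 0, 0.008, 0], [0, 0, 0.01, 0], [0, 0, 0.011, 0], [0, 0, 0.011, 0]],
  ],
)

```text
time: 7.82
position: [0.6323, -0.1418, 0.1426]
eef_rot: [0.0, 0.141, 0.99, 0.002]
wrist_force: [-0.3, 0.9, -2.0]
finger_gap: 0.709
```

>>> play_rows(
  motion=[
    [[0, 0, 0.001, 0], [0, 0, 0.002, 0], [0, 0, 0.003, 0], [0, 0, 0.0035, 0], [0, 0, 0.0035, 0]],
  ],
)

```text
time: 8.23
position: [0.6339, -0.1424, 0.1416]
eef_rot: [0.002, 0.141, 0.99, 0.002]
wrist_force: [-2.7, -0.2, 10.9]
finger_gap: 0.71
```

>>> play_rows(
  motion=[
    [[0, 0, -0.0015, 0], [0, 0, -0.0015, 0], [0, 0, -0.0015, 0], [0, 0, -0.0015, 0], [0, 0, -0.0015, 0]],
  ],
  grip=1.0,
)

```text
time: 8.65
position: [0.6337, -0.1422, 0.1427]
eef_rot: [0.002, 0.141, 0.99, 0.002]
wrist_force: [-0.3, -0.1, 0.2]
finger_gap: 0.992
```

>>> play_rows(
  motion=[
    [[0, 0, -0.01, 0], [0, 0, -0.035, 0], [0, 0, -0.07, 0], [0, 0, -0.09, 0], [0, 0, -0.09, 0]],
  ],
)

```text
time: 9.07
position: [0.6361, -0.1435, 0.2387]
eef_rot: [0.006, 0.141, 0.99, 0.002]
wrist_force: [1.4, -0.4, 0.1]
finger_gap: 0.999
```

```bash
python3 - <<'E'
from go import *
plan(.4563,.1566,.15,.845+np.pi/2)
E
```

```text
t 9.07 pos [ 0.6361 -0.1435  0.2387] yawy 1.2874 tilt z [ 0.0134  0.0024 -0.9999] q [-0.1002  0.429   0.3147  1.624  -0.1505  1.0991  1.5421] F [ 1.4062 -0.4141  0.109 ] gap 0.999
shift [0.2576 0.2373 0.087 ] turn -1.1284 rows 8.653869790064013 9.02711477834491
```

>>> play_rows(
  motion=[
    [[0.012, 0.01, 0, -0.05], [0.035, 0.03, 0, -0.16], [0.065, 0.058, 0, -0.28], [0.092, 0.085, 0.01, -0.4], [0.12, 0.11, 0.02, -0.52], [0.147, 0.135, 0.035, -0.64], [0.175, 0.161, 0.05, -0.76], [0.2, 0.185, 0.06, -0.88], [0.225, 0.208, 0.07, -0.99], [0.245, 0.226, 0.08, -1.08], [0.256, 0.236, 0.087, -1.128], [0.2576, 0.2373, 0.087, -1.128]],
  ],
  grip=0.6,
)

```text
time: 10.07
position: [0.454, 0.1586, 0.1488]
eef_rot: [0.005, -0.412, 0.911, -0.001]
wrist_force: [0.8, -0.3, 0.0]
finger_gap: 0.602
```

>>> play_rows(
  motion=[
    [[0, 0, 0, 0], [0, 0, 0, 0], [0, 0, 0, 0]],
  ],
)

```text
time: 10.32
position: [0.4552, 0.1572, 0.1492]
eef_rot: [0.006, -0.411, 0.912, -0.002]
wrist_force: [0.3, -0.5, -0.8]
finger_gap: 0.6
```

```bash
python3 - <<'E'
from go import *
for n in ("scene","top"):
    im=get_image(n); cv2.imwrite(f"pics/{n}3.png",im[:,:,::-1])
plan(.4563,.1566,.06,.845+np.pi/2)
E
```

```text
t 10.42 pos [0.455  0.1574 0.1492] yawy 2.4175 tilt z [ 0.0114  0.0019 -0.9999] q [-0.4271  0.2491 -0.0437  2.0863  0.0199  0.7954  1.9343] F [ 0.5708  0.8021 -0.9044] gap 0.601
shift [ 0.0005 -0.0008  0.0892] turn 0.0017 rows 2.1382501992849914 0.013525586901010911
```

View pics/scene3.png

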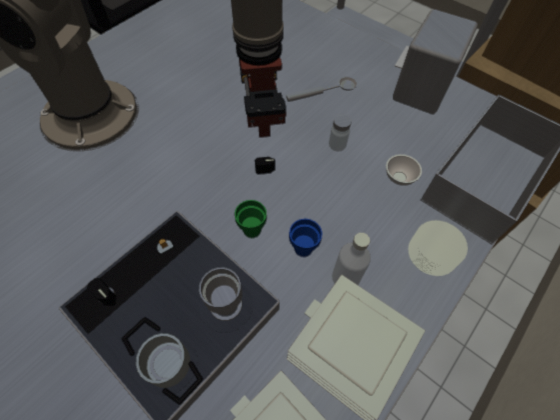

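View pics/top3.png

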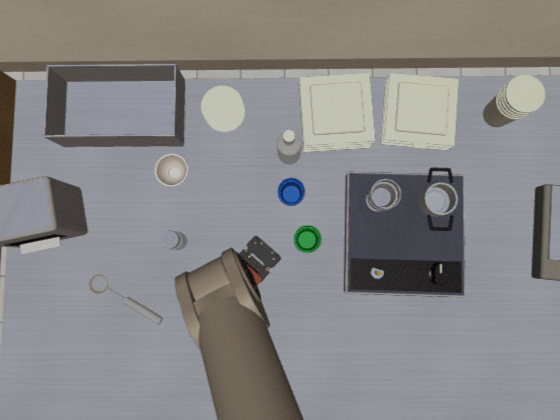

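The pictures show the two cups at scene (221,290) and top (381,195), the gripper above the knob, and the bystanders and look-alikes where they were. Next I check the nesting with a crop and a fit.

```bash
python3 - <<'E'
from go import *
k=6;a=np.linspace(0,6.283,80); outs=[]
for n,(x0,y0) in (('scene',(190,255)),('top',(355,165))):
    s=cv2.imread(f'pics/{n}3.png')
    A=cv2.convertScaleAbs(cv2.resize(s[y0:y0+65,x0:x0+60],None,fx=k,fy=k,interpolation=cv2.INTER_CUBIC),alpha=1.3)
    B=A.copy()
    def c(x,y,z,r,col):
        P=np.array([(proj(n,[x+r*np.cos(b),y+r*np.sin(b),z])-[x0,y0]+.5)*k for b in a]).astype(int)
        cv2.polylines(B,[P],True,col,1)
    c(.633,-.142,.157,.032,(255,255,0)); c(.633,-.142,.137,.032,(255,255,0))
    c(.633,-.142,.115,.032,(0,255,0))
    outs.append(np.vstack([A,B])[:, :])
o=np.hstack(outs); cv2.imwrite('pics/g1.png',cv2.resize(o,(600,int(600*o.shape[0]/o.shape[1])))[:600] if 600*o.shape[0]/o.shape[1]<=600 else cv2.resize(o,(int(600*o.shape[1]/o.shape[0]),600)))
E
```

```text
(no output)
```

View pics/g1.png

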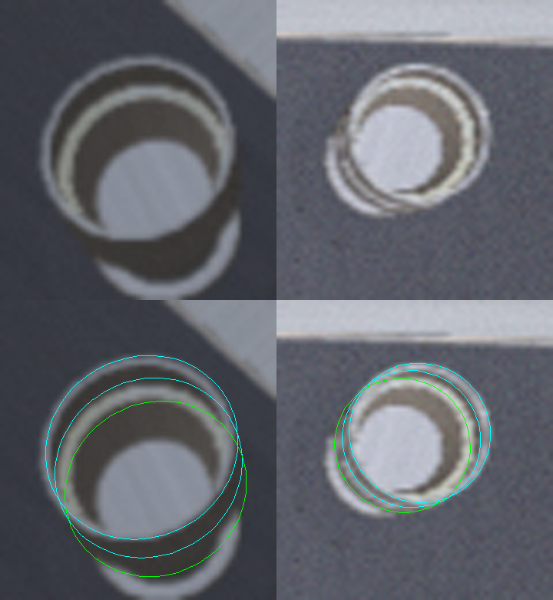

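```bash
python3 - <<'E'
from go import *
plan(.456,.1566,.009,.84+np.pi/2)
E
```

```text
t 10.42 pos [0.455  0.1574 0.1492] yawy 2.4175 tilt z [ 0.0114  0.0019 -0.9999] q [-0.4271  0.2491 -0.0437  2.0863  0.0199  0.7954  1.9343] F [ 0.5708  0.8021 -0.9044] gap 0.601
shift [ 0.0012 -0.0002  0.1402] turn 0.0067 rows 3.3611037027263837 0.05352558690101006
```

>>> play_rows(
  motion=[
    [[0.0005, 0, 0.015, 0.004], [0.001, 0, 0.045, 0.005], [0.0012, 0, 0.08, 0.005], [0.0012, -0.0002, 0.11, 0.005], [0.0012, -0.0002, 0.128, 0.005], [0.0012, -0.0002, 0.136, 0.005], [0.0012, -0.0002, 0.14, 0.005], [0.0012, -0.0002, 0.14, 0.005], [0.0012, -0.0002, 0.14, 0.005]],
  ],
)

```text
time: 11.17
position: [0.457, 0.1567, 0.0101]
eef_rot: [0.006, -0.408, 0.913, -0.001]
wrist_force: [0.4, 0.7, 0.4]
finger_gap: 0.6
```

```bash
python3 - <<'E'
from go import *
n='scene';im=get_image(n)[:,:,::-1];cv2.imwrite("pics/scene4.png",im)
plan(.456,.1566,.009,.84+np.pi/2)
x0,y0,k=235,120,8
A=cv2.convertScaleAbs(cv2.resize(im[y0:y0+70,x0:x0+70],None,fx=k,fy=k,interpolation=cv2.INTER_CUBIC),alpha=1.6)
cv2.imwrite('pics/k1.png',A)
E
```

```text
t 11.22 pos [0.4571 0.1569 0.0103] yawy 2.412 tilt z [ 0.0136  0.0028 -0.9999] q [-0.4328  0.4916 -0.0357  2.1665  0.045   0.4708  1.9079] F [ 0.0506 -0.3258  0.8759] gap 0.605
shift [0.0009 0.0006 0.0013] turn 0.0012 rows 0.04159689676529321 0.009578842598187975
```

View pics/k1.png

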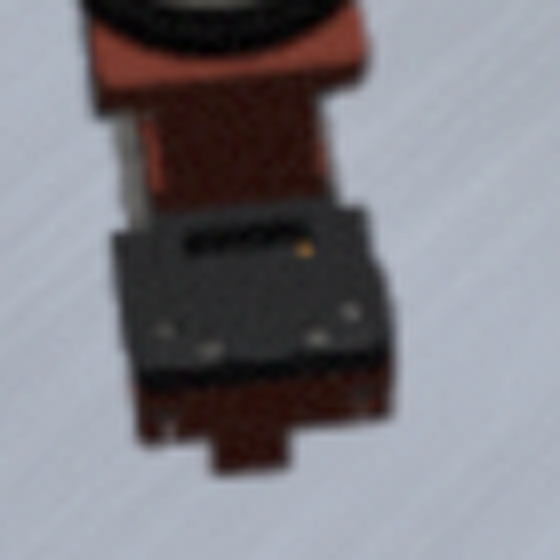

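>>> play_rows(
  motion=[
    [[-0.001, 0, 0.001, 0], [-0.001, 0, 0.001, 0], [-0.001, 0, 0.001, 0], [-0.001, 0, 0.001, 0], [-0.001, 0, 0.001, 0], [-0.001, 0, 0.001, 0], [-0.001, 0, 0.001, 0]],
  ],
  grip=0.0,
  grip_force=40,
)

```text
time: 11.8
position: [0.4578, 0.1577, 0.0096]
eef_rot: [0.007, -0.408, 0.913, -0.001]
wrist_force: [-1.3, 0.1, 5.1]
finger_gap: 0.269
```

```bash
python3 - <<'E'
from go import *
plan(.456,.1566,.009,.84+np.pi/2)
E
```

```text
t 11.8 pos [0.4578 0.1577 0.0096] yawy 2.412 tilt z [ 0.0137  0.003  -0.9999] q [-0.4338  0.4939 -0.0356  2.1646  0.045   0.4701  1.9071] F [-1.3104  0.1095  5.0693] gap 0.269
shift [0.002  0.0006 0.0006] turn 0.0012 rows 0.053243753782278753 0.009737323197846592
```

>>> play_rows(
  motion=[
    [[0, 0, -0.01, 0], [0, 0, -0.03, 0], [0, 0, -0.065, 0], [0, 0, -0.1, 0], [0, 0, -0.13, 0], [0, 0, -0.148, 0], [0, 0, -0.153, 0], [0, 0, -0.153, 0], [0, 0, -0.153, 0]],
  ],
)

```text
time: 12.55
position: [0.4551, 0.157, 0.1619]
eef_rot: [0.006, -0.408, 0.913, -0.001]
wrist_force: [-0.5, -0.8, -0.3]
finger_gap: 0.269
```

```bash
python3 - <<'E'
from go import *
plan(.4691,-.1378,.16,1.291)
E
```

```text
t 12.55 pos [0.4551 0.157  0.1619] yawy 2.4121 tilt z [ 0.0128  0.0025 -0.9999] q [-0.4263  0.2301 -0.0435  2.0758  0.0184  0.8235  1.9312] F [-0.5145 -0.777  -0.3209] gap 0.269
shift [ 0.2105 -0.2069  0.0013] turn 1.1211 rows 7.076794005092308 8.968919721753569
```

>>> play_rows(
  motion=[
    [[0.008, -0.008, 0, 0.05], [0.025, -0.025, 0, 0.15], [0.048, -0.047, 0, 0.26], [0.07, -0.069, 0, 0.38], [0.093, -0.091, 0, 0.5], [0.116, -0.114, 0, 0.62], [0.138, -0.136, 0, 0.74], [0.16, -0.157, 0, 0.86], [0.182, -0.179, 0, 0.97], [0.199, -0.196, 0, 1.06], [0.2085, -0.205, 0, 1.11], [0.2105, -0.2069, 0.001, 1.121]],
  ],
)

```text
time: 13.55
position: [0.4678, -0.1408, 0.1593]
eef_rot: [0.005, 0.143, 0.99, 0.001]
wrist_force: [-0.9, -0.0, -1.1]
finger_gap: 0.269
```

>>> play_rows(
  motion=[
    [[0, 0, 0, 0], [0, 0, 0, 0], [0, 0, 0, 0]],
  ],
)

```text
time: 13.8
position: [0.4676, -0.1392, 0.1588]
eef_rot: [0.005, 0.141, 0.99, 0.002]
wrist_force: [-0.3, -0.0, -0.0]
finger_gap: 0.275
```

```bash
python3 - <<'E'
from go import *
plan(.4691,-.1378,.12,1.291)
for n in ("scene","top"):
    im=get_image(n)[:,:,::-1]; cv2.imwrite(f"pics/{n}5.png",im)
    x0,y0=(125,190) if n=='scene' else (340,215)
    cv2.imwrite(f'pics/l_{n}.png',cv2.convertScaleAbs(cv2.resize(im[y0:y0+80,x0:x0+80],None,fx=7,fy=7,interpolation=cv2.INTER_CUBIC),alpha=1.6))
E
```

```text
t 13.8 pos [ 0.4676 -0.1392  0.1588] yawy 1.2869 tilt z [ 0.0095  0.0021 -1.    ] q [-0.1025  0.2484  0.3104  2.0809 -0.1085  0.8177  1.5595] F [-0.2906 -0.01   -0.0157] gap 0.275
shift [-0.0007  0.0016  0.0388] turn -0.0041 rows 0.9313222608600616 0.03243414457556604
```

View pics/l_scene.png

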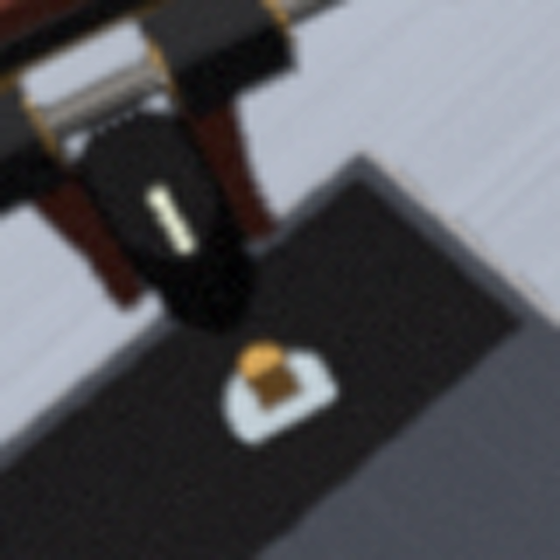

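View pics/l_top.png

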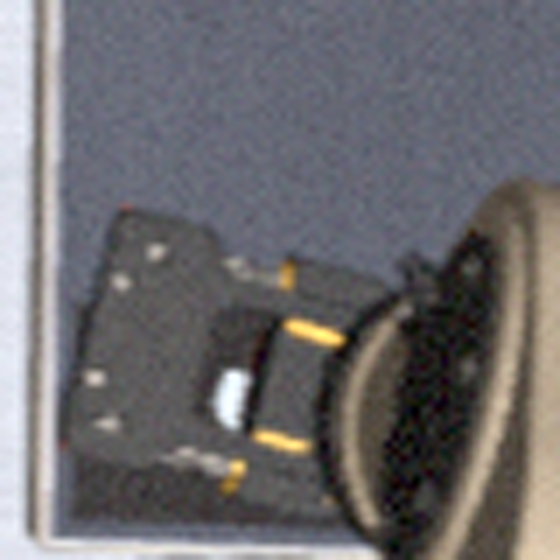

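```bash
cat > kf.py <<'E'
from fit import *
import sys
def show(img,out,poses,x0=130,y0=195,w=55,k=10):
    s=cv2.imread(img); A=cv2.resize(s[y0:y0+w,x0:x0+w],None,fx=k,fy=k,interpolation=cv2.INTER_CUBIC)
    A=np.clip(A.astype(float)*3.5-10,0,255).astype(np.uint8); B=A.copy()
    for i,p in enumerate(poses):
        r=render('scene',KNOB,*p,box=[x0,y0,x0+w,y0+w],k=10)
        cs,_=cv2.findContours((cv2.resize(r,(w*k,w*k),interpolation=cv2.INTER_CUBIC)>.5).astype(np.uint8),0,1); cv2.drawContours(B,cs,-1,[(0,0,255),(0,255,0),(255,255,0)][i],1)
    cv2.imwrite(out,cv2.resize(np.hstack([A,B]),(800,400)))
E
python3 - <<'E'
from kf import *
p=np.array([.4676,-.1392,.1588]);yaw=1.2869-np.pi/2; kx=np.array([np.cos(yaw),np.sin(yaw),0])
show('pics/scene5.png','pics/k2.png',[[*(p-d*kx)[:2],p[2]-.0096,yaw] for d in (0,.002)])
E
```

```text
(no output)
```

View pics/k2.png

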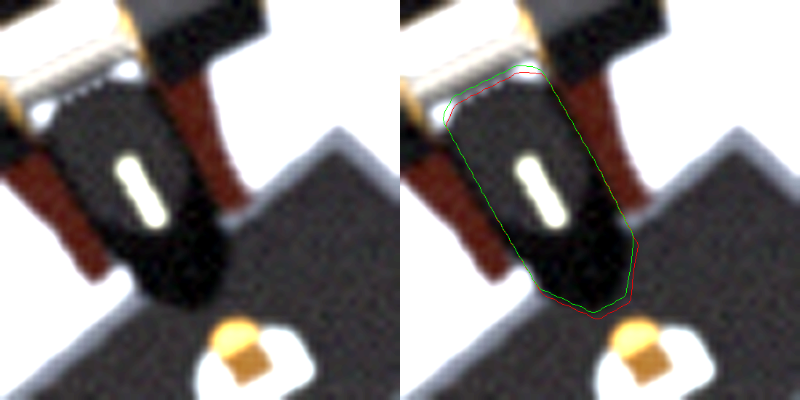

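```bash
python3 - <<'E'
from fit import *
def line(img,n,box,z,th):
    l,t,r,b=box; g=cv2.imread(img)[t:b,l:r].astype(float).min(2); w=np.clip(g-th,0,None)
    ys,xs=np.mgrid[t:b,l:r]; c=np.array([(w*xs).sum(),(w*ys).sum()])/w.sum()
    d=np.c_[(xs-c[0]).ravel(),(ys-c[1]).ravel()]; C=(d*w.ravel()[:,None]).T@d/w.sum(); v=np.linalg.eigh(C)[1][:,1]
    p=atz(n,c,z); q=atz(n,c+v*3,z)-p; 
    return c,p,np.arctan2(q[1],q[0])%np.pi, 2*np.sqrt(3*np.linalg.eigvalsh(C)[1])
im=cv2.imread('pics/top0.png').min(2); print(im[268:280,238:252])
im=cv2.imread('pics/scene0.png').min(2); print(im[157:163,262:278])
im=cv2.imread('pics/scene5.png').min(2); print(im[213:231,143:156])
E
```

```text
[[141 142 140 123  93  90 104 115 119 126 141 138 142 143]
 [140 138 115  66  46  32  45  49  48  56  68 112 139 140]
 [143 117  67  70  69  44  40  38  38  32  28  57 113 143]
 [144 116  69 111 134 100  53  40  43  41  41  30  53  96]
 [142 120  72  74 122 134 101  57  36  31  43  37  30  41]
 [143 120  64  43  70 123 146 122  67  44  46  45  32  33]
 [142 130  92  48  39  68 128 150 124  62  45  48  49  42]
 [146 142 113  55  40  45  64 108 139 114  51  43  40  35]
 [149 147 121  69  41  31  41  59  82  79  46  42  42  44]
 [146 146 130  93  51  36  38  45  47  48  35  32  42  48]
 [143 144 138 128  91  46  38  43  42  36  43  46  46  41]
 [143 143 143 142 126  99  72  41  36  37  42  44  46  40]]
[[ 43  40  34  34  31  27  27  36  56  78  91  96 101 106 107 108]
 [ 17  18  14  19  24  27  27  29  37  47  62  73  84 101 108 109]
 [ 14  14  18  39  65  75  72  68  67  67  73  65  59  88 106 108]
 [ 14  15  22  56  94 109 105  94  86  72  68  54  43  78 104 106]
 [ 14  16  14  23  39  43  41  37  33  28  27  23  29  70 103 106]
 [ 14  13  13  15  16  14  13  12  14  12   8   8  26  6
[... 302 characters left out ...]
83 128 118  58  22  16  18  16  17  13]
 [ 17  16  21  54 100 119  89  34  17  16  13  16  13]
 [ 15  17  17  27  64 108 115  58  25  15  16  14  12]
 [ 18  16  17  20  50  96 119  92  49  19  15  14   8]
 [ 16  15  16  15  27  59 105 120  76  30  16  11   7]
 [ 15  18  17  14  18  35  85 118  95  49  20  14   5]
 [ 13  17  15  16  16  24  57 105 120  73  27   6   5]
 [  8  11  11  13  20  14  34  80 105  64  24  10   5]
 [  6   4   8   7  13  16  17  30  38  25  13   6   6]
 [  8   5   5   6   6   4   9   9  10  10   5   5   4]
 [ 12   6   6   8   5   6   4   4   7   5   4   5   3]
 [  9  13  12   4   7   4   5   6   5   5   2   6   6]
 [ 11  18  21  14   7   4   4   4   3   4   5   7   3]]
```

```bash
python3 - <<'E'
from fit import *
def cen(img,n,pred,th,z):
    g=cv2.imread(img).astype(float).min(2); ys,xs=np.mgrid[0:420,0:560]; w=np.clip(g-th,0,None)*pred(xs,ys)
    c=np.array([(w*xs).sum(),(w*ys).sum()])/w.sum()
    d=np.c_[(xs-c[0]).ravel(),(ys-c[1]).ravel()]; C=(d*w.ravel()[:,None]).T@d/w.sum(); e,V=np.linalg.eigh(C); v=V[:,1]; h=np.sqrt(3*e[1])
    A,B=atz(n,c-v*h,z),atz(n,c+v*h,z)
    q=B-A; return c,atz(n,c,z),np.arctan2(q[1],q[0]),np.linalg.norm(q)
# top0: pixels near diagonal line
c,p,a,L=cen('pics/top0.png','top',lambda x,y:(abs((y-273.4)-(x-244.4)*.87)<2.6)&(x>=240.5)&(x<=248)&(y>=269.5)&(y<=276.5),60,.034)
print('top0',c,p,a,L)
kx=np.array([np.cos(.845),np.sin(.845),0]); 
for nm,o in(('topfit',(.4567,.1571)),('joint',(.4561,.1565))): print(nm,(p[:2]-o)@kx[:2],(p[:2]-o)@[-kx[1],kx[0]])
c,p,a,L=cen('pics/scene0.png','scene',lambda x,y:(x>=264)&(x<=274)&(y>=158)&(y<=161),45,.034); print('scene0',c,p,a,L)
for nm,o in(('scenefit',(.455,.1561)),('joint',(.4561,.1565))): print(nm,(p[:2]-o)@kx[:2],(p[:2]-o)@[-kx[1],kx[0]])
P=np.array([.4676,-.1392]);z=.1588-.0096+.034;yaw=1.2869-np.pi/2;k=np.array([np.cos(yaw),np.sin(yaw)])
c,p,a,L=cen('pics/scene5.png','scene',lambda x,y:(x>=143)&(x<=154)&(y>=215)&(y<=227),25,z); print('scene5',c,p,a,L,'yaw',yaw)
print('rel TCP along knob x',(p[:2]-P)@k,'y',(p[:2]-P)@[-k[1],k[0]])
E
```

```text
top0 [244.0462 273.1385] [0.4649 0.1667 0.034 ] 0.8646949097950387 0.017570279187608395
topfit 0.012608116362107676 0.00023073136935133302
joint 0.013455137798904795 0.00018018747153846805
scene0 [269.5376 159.3952] [0.4639 0.167  0.034 ] -2.220440228157206 0.020782997410270194
scenefit 0.014023397120333694 0.0006064299196097854
joint 0.012994104264728114 0.0011637056300075133
scene5 [148.9425 220.8678] [ 0.4775 -0.1432  0.1832] -0.28378850336886446 0.01937131055310972 yaw -0.2838963267948966
rel TCP along knob x 0.010677579392653439 y -0.0011011535555155343
```

```bash
python3 - <<'E'
from go import *
plan(.4694,-.1377,.101,1.291)
E
```

```text
t 13.9 pos [ 0.4679 -0.1394  0.1591] yawy 1.2867 tilt z [ 0.0103  0.002  -0.9999] q [-0.1026  0.248   0.3107  2.0805 -0.1085  0.8177  1.5595] F [-0.6428 -0.0741 -0.0646] gap 0.273
shift [-0.0004  0.0017  0.0582] turn -0.0043 rows 1.3952301744733768 0.03426551874763106
```

>>> play_rows(
  motion=[
    [[-0.0004, 0.0017, 0.01, -0.004], [-0.0004, 0.0017, 0.025, -0.004], [-0.0004, 0.0017, 0.04, -0.004], [-0.0004, 0.0017, 0.052, -0.004], [-0.0004, 0.0017, 0.057, -0.004], [-0.0004, 0.0017, 0.058, -0.004], [-0.0004, 0.0017, 0.058, -0.004]],
  ],
)

```text
time: 14.48
position: [0.4693, -0.1374, 0.1009]
eef_rot: [0.005, 0.139, 0.99, 0.002]
wrist_force: [0.1, -0.0, -0.4]
finger_gap: 0.269
```

```bash
python3 - <<'E'
from kf import *
from go import *
im=get_image('scene')[:,:,::-1]; cv2.imwrite("pics/scene6.png",im)
plan(.4694,-.1377,.0966,1.291)
st=read_state();p=st['position']; yaw=1.2867-np.pi/2; kx=np.array([np.cos(yaw),np.sin(yaw),0])
show('pics/scene6.png','pics/k3.png',[[*(p-.0023*kx)[:2],p[2]-.0096,yaw]],x0=138,y0=205)
E
```

```text
t 14.53 pos [ 0.4696 -0.1376  0.1013] yawy 1.2912 tilt z [ 0.0107  0.0019 -0.9999] q [-0.078   0.3429  0.2852  2.1232 -0.1565  0.6842  1.6032] F [ 1.0126  0.5758 -0.5301] gap 0.272
shift [ 0.0002 -0.0002  0.0047] turn 0.0002 rows 0.1138834031097675 0.0015170186896273918
```

View pics/k3.png

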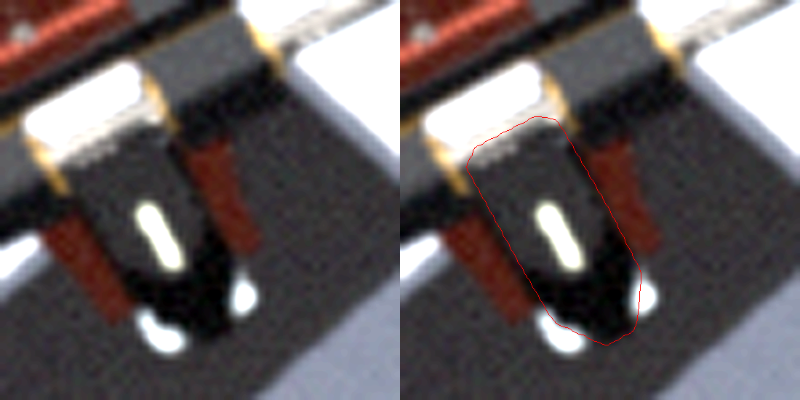

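The scene crop shows the nose, at about (205,335) of the crop, pointing out over the collar flat, with pale collar visible on both sides at (160,330) and (243,295). It looks aligned, so I lower it.

>>> play_rows(
  motion=[
    [[0, 0, 0.002, 0], [0, 0, 0.004, 0], [0, 0, 0.0055, 0], [0, 0, 0.007, 0], [0, 0, 0.008, 0], [0, 0, 0.008, 0]],
  ],
)

```text
time: 15.03
position: [0.4696, -0.1376, 0.0932]
eef_rot: [0.005, 0.139, 0.99, 0.002]
wrist_force: [-0.4, 0.4, -0.3]
finger_gap: 0.269
```

>>> play_rows(
  motion=[
    [[0, 0, 0.0015, 0], [0, 0, 0.003, 0], [0, 0, 0.0045, 0], [0, 0, 0.006, 0], [0, 0, 0.0075, 0], [0, 0, 0.0085, 0], [0, 0, 0.0085, 0]],
  ],
)

```text
time: 15.62
position: [0.4695, -0.1375, 0.0844]
eef_rot: [0.005, 0.139, 0.99, 0.002]
wrist_force: [-0.6, 0.5, -1.0]
finger_gap: 0.269
```

>>> play_rows(
  motion=[
    [[0, 0, 0.001, 0], [0, 0, 0.002, 0], [0, 0, 0.003, 0], [0, 0, 0.004, 0], [0, 0, 0.004, 0]],
  ],
)

```text
time: 16.03
position: [0.4696, -0.1375, 0.0805]
eef_rot: [0.005, 0.139, 0.99, 0.002]
wrist_force: [-1.5, 0.3, 5.1]
finger_gap: 0.271
```

>>> play_rows(
  motion=[
    [[0, 0, 0.001, 0], [0, 0, 0.002, 0], [0, 0, 0.003, 0], [0, 0, 0.004, 0], [0, 0, 0.0042, 0], [0, 0, 0.0042, 0]],
  ],
  grip=0.0,
  grip_force=55,
)

```text
time: 16.53
position: [0.4696, -0.1375, 0.0767]
eef_rot: [0.005, 0.139, 0.99, 0.002]
wrist_force: [-3.1, 1.0, 8.3]
finger_gap: 0.271
```

```bash
python3 - <<'E'
from kf import *
from go import *
for n in('scene','top'):
    im=get_image(n)[:,:,::-1]; cv2.imwrite(f"pics/{n}7.png",im)
plan(.4694,-.1377,.0766,1.291)
st=read_state();p=st['position']; yaw=1.2912-np.pi/2; kx=np.array([np.cos(yaw),np.sin(yaw),0])
show('pics/scene7.png','pics/k4.png',[[*(p-.0023*kx)[:2],p[2]-.0096,yaw]],x0=140,y0=210)
E
```

```text
t 16.63 pos [ 0.4696 -0.1375  0.0768] yawy 1.2909 tilt z [ 0.0101  0.0024 -0.9999] q [-0.0629  0.3862  0.2697  2.1373 -0.1787  0.6288  1.6227] F [-2.6839  0.2432  9.2477] gap 0.27
shift [ 0.0002 -0.0003  0.0002] turn -0.0001 rows 0.008723123213073348 0.0006046672737838321
```

View pics/k4.png

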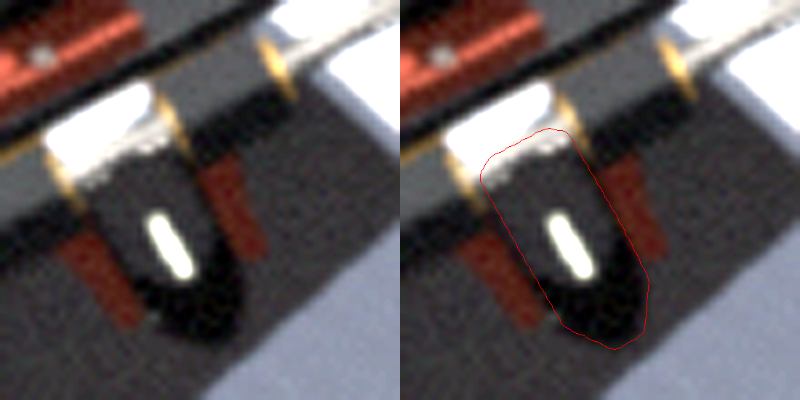

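View pics/scene7.png

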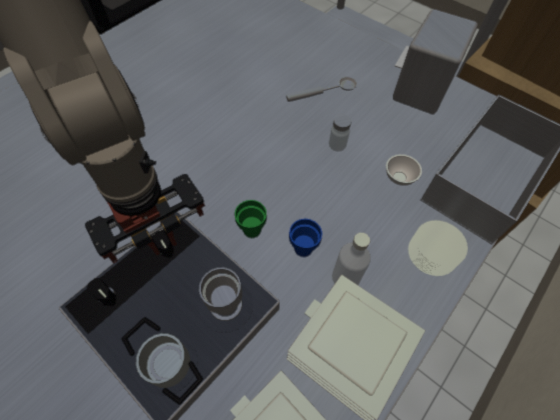

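>>> play_rows(
  motion=[
    [[0, 0, 0, 0], [0, 0, 0, 0], [0, 0, 0, 0], [0, 0, 0, 0], [0, 0, 0, 0], [0, 0, 0, 0]],
  ],
)

```text
time: 17.13
position: [0.4696, -0.1375, 0.0772]
eef_rot: [0.005, 0.14, 0.99, 0.002]
wrist_force: [-3.0, 0.6, 8.2]
finger_gap: 0.267
```

>>> play_rows(
  motion=[
    [[0, 0, 0.0005, 0], [0, 0, 0.001, 0], [0, 0, 0.001, 0], [0, 0, 0.001, 0], [0, 0, 0.001, 0]],
  ],
)

```text
time: 17.55
position: [0.4696, -0.1375, 0.0767]
eef_rot: [0.005, 0.14, 0.99, 0.002]
wrist_force: [-3.8, 1.0, 8.9]
finger_gap: 0.272
```

```bash
python3 - <<'E'
from go import *
im=get_image('top')[:,:,::-1]; cv2.imwrite("pics/top8.png",im)
plan(.4694,-.1377,.0766,1.291)
E
```

```text
t 17.6 pos [ 0.4696 -0.1375  0.0767] yawy 1.2907 tilt z [ 0.0102  0.0029 -0.9999] q [-0.0621  0.3863  0.2693  2.1374 -0.1794  0.6287  1.6235] F [-2.5067  1.2554  8.814 ] gap 0.27
shift [ 0.0002 -0.0002  0.0001] turn -0.0003 rows 0.006929373435899071 0.00279921635241287
```

View pics/top8.png

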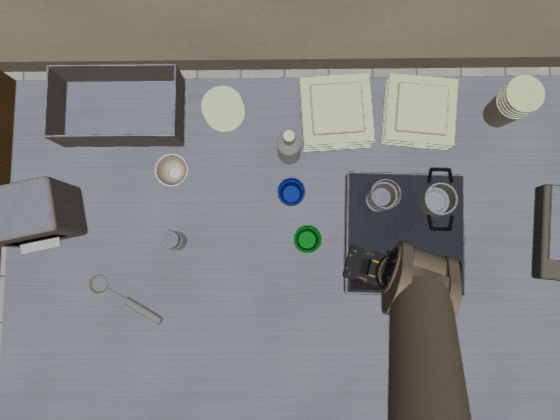

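The top picture shows the nested cups undisturbed at (381,195), the gripper over the stem, and the shaker (175,240) and bottle (289,140) still standing. The spring pushes back with a steady 8 to 9 N, so I hand the job in.

```bash
python3 - <<'E'
from bench import ctrl, read_state
print(ctrl.job_done()); s=read_state(); print(s['time'],s['position'],s['wrist_force'])
E
```

```text
the job is handed in; nothing more can be done
None
the job is handed in; nothing more can be done
```

I nested the grey steel cup in the cup on the warmer and let go of it. Then I fitted the knob on the D-stem with its flat matched and handed in at 17.6 s while still pressing it in. No verdict was reported.

- **Cups:** Contact came at the height expected for a full nest. The later scene and top pictures show the pair upright, with the rim where it should be at 157 mm.
- **Knob:** It went down over the stem about 12 mm without resistance. After that the spring force rose about 1 N/mm, to 8–9 N. By the spring figures the stem is about 5 mm in, and by the tool height nearly 6 mm; either is above the 3 mm needed. I did not read the stem travel directly.
- **Bystanders:** The shaker, the sauce bottle and the blue and green look-alike cups had not moved in the last pictures.
- **Disagreements:** The two cameras differed by 1–2 mm on positions. The tool was tilted about 0.01 rad and I could not correct that. Neither stopped the cups nesting or the knob going on.

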